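# Seat the cork left standing high

## Robot

A 6-joint arm with a two-finger parallel gripper is mounted at the origin on the work surface. World frame = base frame: x ahead of the robot, y to its left, z up, the work surface at z = 0. Lengths are in mm, angles in rad, forces in N, time in s.
With the tool pointing down it reaches from about 400 to 925 mm from the base axis. Payload 12.5 kg.
Tool frame: the origin (TCP) lies between the finger pads, 19 mm behind the fingertips; this is the grasp point; z points along the fingers, y is the direction in which the jaws open and shut (so a half turn about z gives the same grasp; the last joint's range is limited). The gripper opens to 95 mm and grips with 3 to 60 N. Pads are 20 mm wide; open, the fingers measure 119 mm over their backs; the gripper's body (75 mm by 180 mm) begins 59 mm behind the grasp point.
Start: joints at [-1.278, 0.491, 1.559, -0, 1.092, -0.106], TCP at [242.719, -575.962, 233.461] pointing down, gripper open.
Joint ranges: [-3.1, 3.1], [-0.84, 2.19], [0.05, 2.79], [-1.13, 4.28], [0.06, 2.93], [-2.69, 2.69]. Speed limits (rad/s): [2.22, 2.22, 2.79, 3.14, 3.14, 3.14].

## Interface

Orientations are given as [roll, pitch, yaw] about the fixed x, y, z axes, in that order (R = Rz(yaw) Ry(pitch) Rx(roll)).
In Python, from cell import env gives the robot as it stands.
- The arm moves only by the shell command python3 -m pendant 'ROWS'. ROWS is JSON, a list that holds one entry, the list of rows, each a list of 5 numbers: the opening, from 0 (shut) to 1 (fully open), then the shift along the tool's x, y, z in m, then the turn about the tool's z in rad. A call has exactly 8 rows; each row is the pose to reach, as a shift and turn from the pose commanded when the call began, along the tool's axes at that moment; what a row does not reach only later rows make up. A row lasts 1/10 s, in which the tool goes at most 50 mm and 8.59 degrees, less where a joint would pass 70% of its speed; a pose out of reach is approached as far as the arm can. A call with a gripper value outside its range is refused whole. The fingers move at their own pace and stop on an object; the grip force is fixed at half the most. Time passes only in rows, so rows that repeat a pose let the fingers close, or fill a call up. It gives the time, the measured TCP pose, the force and the opening at its end, in the units of the state.
- env.state(): the state, without advancing time (a new reading comes with each control period).
- env.read_camera(name): name is "scene" or "top" or "wrist"; returns a dict with "image" (420x560x3 uint8, blue, green, red), "range_z" (420x560 float32, mm along the optical axis (not along the pixel's ray), 0 where there is no reading), "fx", "fy", "cx", "cy" (pixels), "dist" ([k1, k2, p1, p2, k3] as OpenCV has them; the pictures are not rectified), "rvec" (rotation vector, rad) and "tvec" (3), from world to camera coordinates, as OpenCV has them; the wrist camera has in their place "tool_from_camera" (4x4, takes a point from camera to tool coordinates, whose origin is the TCP and whose axes are the flange's). Camera axes: x right, y down, z forward; pixel columns grow to the right and rows downward; lengths in mm; the calibration is good to about 2 mm. A picture is of the moment at which its call begins: read the wrist's pose just before it.
- env.job_done(): hands the job in, once; it reports no verdict.
The state is a dict: "t": time; "joints": joint angles; "qvel": joint speeds; "tau": joint torques, N m; "eef_pos": TCP position; "tcp_rot": TCP orientation; "ft_force": force on the tool from outside, world axes, zero at the start; "moment": the same for the moment, N m; "opening": opening from 0.0 (shut) to 1.0 (fully open).
Only numpy, scipy, OpenCV 4.12 (cv2) and the standard library are available. Lean on these libraries where they do the work, as an engineer would, in place of code of your own. Each camera call takes 0.05 s, during which the arm holds its last target. There are 200 camera calls.

## Task

In the wooden tray, one amber bottle has been left with its cork standing high out of its neck. Press that cork gently straight down with the fingertips until it is fully home, showing as little above the glass as the corks of the other bottles, then draw the hand well clear above it. Leave the bottle standing where it is, do not lift it, and touch none of the other bottles or the things on the counter.

Things in the scene. Friction and masses are not known exactly. Their poses are not given: they have to be found in the camera images.
- open_bottle: the bottle to work on: small amber glass bottle with paper label and a cork standing 20 to 23 mm out of its mouth. Loose in the tray, about 90 to 180 g. Body 46 mm across, 60 mm high to the shoulder; neck 24 mm, lip 27 mm across with its top 88 mm above the underside. Origin: centre of the underside, z up. It stands in any of six places in the tray (2 rows of 3, about 80 mm apart).
- stopper_top (a point): centre of the top face of that high-standing cork, a plain cork cylinder 19 mm across with a flat top; at the start 108 to 111 mm above the bottle's underside, fully home 96 mm above it (8 mm of cork left showing). Moves with the cork.
- stopper (a joint): how far the cork is pushed down into the neck, m: 0 stands 23 mm out of the mouth, 0.015 fully home against a hard stop; starts at 0 to 0.003. It slides straight down along the bottle's axis against about 4 N of friction and stays where it is left; there is no spring.
- bottle_b: small amber bottle of the same shape and size as open_bottle, its cork already home (top of cork 96 mm above the underside). Origin: centre of the underside. To be left alone.
- bottle_c: another such small amber bottle with its cork home, as bottle_b. To be left alone.
- tall_bottle: larger amber bottle, 54 mm across, lip 112 mm high, its cork home (cork top 120 mm above the underside, 8 mm showing). Origin: centre of the underside. To be left alone.
- dropper_bottle: slim amber bottle, 40 mm across, with black collar and rubber dropper bulb, 108 mm high in all. Origin: centre of the underside. To be left alone.
- capped_bottle: small amber bottle, 46 mm across, with a white screw cap 31 mm across, 92 mm high in all. Origin: centre of the underside. To be left alone.
- tray: shallow open wooden tray, fixed, 200 mm (its x) by 270 mm (its y), rim 22 mm high, floor 6 mm thick; holds the six bottles. Origin: centre of the underside.
- mortar: white ceramic bowl, 100 mm across, 65 mm high, loose on the counter to the robot's left. Origin: centre of the underside. To be left alone.
- spoon: steel spoon 190 mm long lying on the counter to the robot's right. To be left alone.
- pill_jar: amber jar with white lid, 60 mm across, 75 mm high, on the counter to the robot's left. Origin: centre of the underside. To be left alone.
Mind the look-alikes: they are no part of the job. What is shaped like the open_bottle but pink is not meant.

How it is judged (in metres and radians):
On the way:
1. the fingers have pressed the high cork home (less than 2 mm short of its stop) (value of joint stopper above 0.013 m and contact force between the fingers and open_bottle above 0.3 N), for 0.02 s.
At the end, for the whole second after the job is handed in: The cork is less than 2 mm short of its stop; its bottle stands upright (within 0.1 rad), at rest, within 15 mm of where it stood; the TCP is more than 70 mm from the cork's top and more than 140 mm above the bottle's underside; no other bottle or loose thing has moved 10 mm (value of joint stopper above 0.013 m and angle between open_bottle's own z axis and vertical below 0.1 rad and distance of open_bottle from where it was at the start of the episode below 0.015 m and linear speed of open_bottle below 0.02 m/s and distance between the grasp point and stopper_top above 0.07 m and z of the grasp point in the frame of open_bottle above 0.14 m and distance of each of bottle_b, bottle_c, tall_bottle, dropper_bottle, capped_bottle, mortar, spoon, pill_jar from where it was at the start of the episode below 0.01 m); the robot touches nothing.
It fails at once if another bottle or a thing on the counter is touched (over 1 N) (contact force between any of the fingers, the arm and bottle_b above 1 N or contact force between any of the fingers, the arm and bottle_c above 1 N or contact force between any of the fingers, the arm and tall_bottle above 1 N or contact force between any of the fingers, the arm and dropper_bottle above 1 N or contact force between any of the fingers, the arm and capped_bottle above 1 N or contact force between any of the fingers, the arm and mortar above 1 N or contact force between any of the fingers, the arm and spoon above 1 N or contact force between any of the fingers, the arm and pill_jar above 1 N).
It fails at once if another bottle or a thing on the counter is moved 10 mm or more (distance of any of bottle_b, bottle_c, tall_bottle, dropper_bottle, capped_bottle, mortar, spoon, pill_jar from where it was at the start of the episode above 0.01 m).
It fails at once if the bottle or its cork is pressed harder than 25 N (contact force between any of the fingers, the arm and open_bottle above 25 N).
It fails at once if the bottle is lifted (6 mm), shifted (15 mm) or tipped (0.25 rad) (z of open_bottle in the frame of tray above 0.012 m or distance of open_bottle from where it was at the start of the episode above 0.015 m or angle between open_bottle's own z axis and vertical above 0.25 rad).
It also fails if it takes over 32 s, if anything falls off the work surface, if the arm or the gripper's body presses on something with over 40 N, if the wrist force passes 120 N, or if a joint passes its speed limit or range.

## Working session

There is one attempt and no reset: what is moved stays moved. The work goes in short steps, Python scripts to look and compute and a shell command to move; the robot and the scene stay as the last step left them, time stands still between calls to the robot, and variables do not carry over. Pictures are saved under pics/ and viewed, about 8 in all and at most 12, crops included, and the job is handed in when it is done.

```bash
mkdir -p pics; ls; python3 - <<'E'
from cell import env
import cv2
s=env.state();print(s)
for n in("scene","top"):
    c=env.read_camera(n);cv2.imwrite(f"pics/{n}0.png",c["image"]);print(n,c["fx"],c["dist"],c["rvec"],c["tvec"])
E
```

```text
pics
{'t': 0.0, 'joints': array([-1.27758026e+00,  4.91556953e-01,  1.55948755e+00,  5.53228762e-06,
        1.09173899e+00, -1.05585993e-01]), 'qvel': array([4.57078090e-05, 2.78113519e-04, 5.15324742e-04, 3.29482385e-04,
       5.50488673e-04, 9.74229625e-05]), 'tau': array([ 6.72186070e-04, -6.12644434e+01, -2.58184505e+01,  6.93126116e-02,
        4.82182286e-02, -9.44367912e-05]), 'eef_pos': array([ 242.65383308, -575.69975547,  232.85025148]), 'tcp_rot': array([-3.14040896e+00, -1.30381463e-04,  3.98799431e-01]), 'ft_force': array([ 0.3825144 , -0.05839652,  0.36573332]), 'moment': array([-0.00216737,  0.08386959, -0.02304773]), 'opening': 1.0005088258826784}
scene 491.42961857946966 [-0.10169586  0.          0.          0.          0.        ] [ 1.72730586  1.69383332 -0.77252171] [   8.90242025 -238.08258446 1736.5167236 ]
top 525.6819429818461 [-0.10796408  0.          0.          0.          0.        ] [ 2.16874454 -2.20217446  0.084705  ] [ -13.83279941  488.73638585 1441.191015  ]
```

View pics/scene0.png

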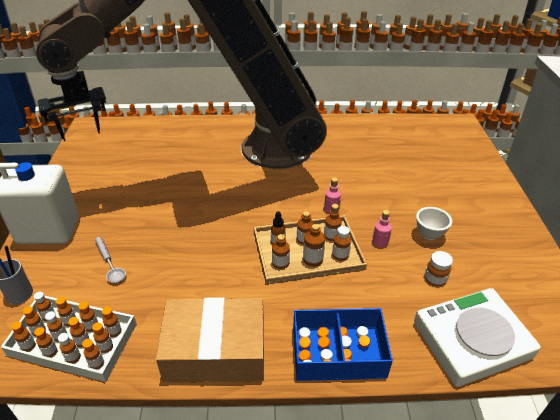

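View pics/top0.png

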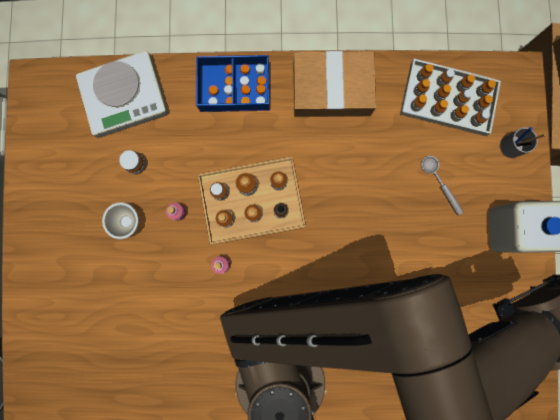

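Tray candidates with corks in the top view are (223,218), (253,213) and (279,180), plus the tall bottle at (246,183). The capped bottle is at (217,190) and the dropper at (281,210). I'll measure the heights and confirm in a crop.

```bash
cat > h.py <<'E'
import cv2,numpy as np
def world(c,uv,rng=None,z=None):
    K=np.array([[c["fx"],0,c["cx"]],[0,c["fy"],c["cy"]],[0,0,1]]);uv=np.array(uv,float).reshape(-1,1,2)
    n=cv2.undistortPoints(uv,K,np.array(c["dist"]))[:,0];n=np.c_[n,np.ones(len(n))]
    R=cv2.Rodrigues(np.array(c["rvec"]))[0];t=np.array(c["tvec"]).ravel()
    if z is None: return (n*np.array(rng).reshape(-1,1)-t)@R
    d=n@R;o=-R.T@t;return o+d*((z-o[2])/d[:,2])[:,None]
E
python3 - <<'E'
from cell import env
import cv2,numpy as np
from h import world
ims=[]
for n,(x0,x1,y0,y1) in dict(scene=(245,395,170,285),top=(190,310,150,250)).items():
    c=env.read_camera(n)
    v,u=np.mgrid[y0:y1,x0:x1];uv=np.c_[u.ravel(),v.ravel()];r=c["range_z"][uv[:,1],uv[:,0]]
    P=world(c,uv,r);P[r==0]=0
    H=P[:,2].reshape(v.shape).copy();X=P.reshape(*v.shape,3)
    m=((H>75)&(H<150)).astype(np.uint8)
    k,l,st,ce=cv2.connectedComponentsWithStats(m)
    for i in range(1,k):
        if st[i,4]<6: continue
        q=X[l==i];top=q[:,2]>np.percentile(q[:,2],97)-5
        print(n,ce[i]+[x0,y0],st[i,4],"zmax",np.percentile(q[:,2],[50,90,97]).round(),"xy",q[top].mean(0).round())
    ims.append(cv2.resize(c["image"][y0:y1,x0:x1],(600,460 if n=="scene" else 500),interpolation=cv2.INTER_CUBIC))
cv2.imwrite("pics/crop_s.png",ims[0])
E
```

```text
scene [333.8411215  184.27102804] 107 zmax [ 95. 113. 114.] xy [334. 157. 113.]
scene [334.09395973 212.7852349 ] 149 zmax [ 96. 117. 119.] xy [461. 144. 117.]
scene [277.8220339  219.25423729] 118 zmax [ 88. 112. 115.] xy [481. -10. 113.]
scene [305.57723577 217.91056911] 123 zmax [ 93. 104. 105.] xy [473.  65. 103.]
scene [384.26890756 217.24369748] 119 zmax [ 93. 112. 114.] xy [481. 277. 112.]
scene [314.344 236.816] 375 zmax [ 97. 123. 128.] xy [553.  83. 127.]
scene [343.12       232.63333333] 150 zmax [ 97. 101. 102.] xy [537. 159. 100.]
scene [280.67175573 241.21374046] 131 zmax [ 94. 103. 104.] xy [562.  -4. 102.]
top [245.54819277 183.09638554] 332 zmax [ 95. 123. 127.] xy [552.  84. 125.]
top [278.02380952 178.54761905] 84 zmax [ 97. 103. 104.] xy [561.  -4. 102.]
top [216.60504202 189.6302521 ] 119 zmax [ 97. 101. 103.] xy [536. 160. 101.]
top [280.5 208.5] 88 zmax [ 85. 112. 113.] xy [482.  -8. 111.]
top [251.73958333 211.72916667] 96 zmax [ 95. 103. 105.] xy [475.  67. 102.]
top [222.94791667 216.78125   ] 96 zmax [101. 116. 118.] xy [461. 145. 116.]
```

View pics/crop_s.png

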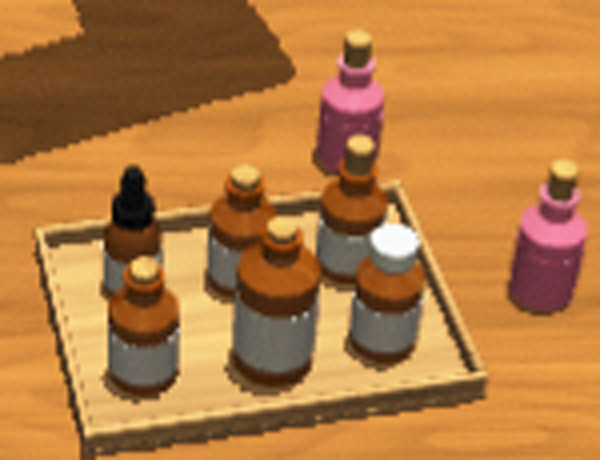

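The bottle at top-view (223,218), scene (335,210), is the one. It is amber and in the tray, and its cork top is at z≈116, against about 102 for the other two small corked bottles. The pink look-alikes at scene (334,184) and (384,217) are outside the tray. In the crop the cork at (360,150) clearly stands tall. I'll shut the fingers and go there at height, bowing outward to stay within reach.

```bash
python3 -m pendant '[[[0,0.04,-0.028,0,0],[0,0.08,-0.055,0,0],[0,0.12,-0.083,0,0],[0,0.16,-0.11,0,0],[0,0.2,-0.138,0,0],[0,0.24,-0.165,0,0],[0,0.28,-0.193,0,0],[0,0.317,-0.22,0,0]]]'
```

```text
t: 1.0
eef_pos: [450.2, -248.2, 233.5]
tcp_rot: [3.141, -0.0, 0.399]
ft_force: [0.8, -0.5, -0.0]
opening: 0.385
```

```bash
python3 -m pendant '[[[0,0.021,-0.045,0,0],[0,0.041,-0.09,0,0],[0,0.062,-0.135,0,0],[0,0.082,-0.18,0,0],[0,0.103,-0.226,0,0],[0,0.123,-0.271,0,0],[0,0.144,-0.316,0,0],[0,0.164,-0.361,0,0]]]'
python3 - <<'E'
from cell import env
import cv2,numpy as np
s=env.state();print(s["eef_pos"],s["tcp_rot"],s["opening"],s["ft_force"])
c=env.read_camera("wrist");cv2.imwrite("pics/w1.png",c["image"])
T=np.array(c["tool_from_camera"]);print(T.round(2))
from scipy.spatial.transform import Rotation as Ro
R=Ro.from_euler("xyz",s["tcp_rot"]).as_matrix()
K=np.array([[c["fx"],0,c["cx"]],[0,c["fy"],c["cy"]],[0,0,1]])
v,u=np.mgrid[0:420,0:560];r=c["range_z"].ravel()
n=cv2.undistortPoints(np.c_[u.ravel(),v.ravel()].astype(float).reshape(-1,1,2),K,np.array(c["dist"]))[:,0]
P=np.c_[n,np.ones(len(n))]*r[:,None];tool=P@T[:3,:3].T+T[:3,3];W=tool@R.T+s["eef_pos"]
m=(r>0)&(W[:,2]>85)&(W[:,2]<150)
k,l,st,ce=cv2.connectedComponentsWithStats(m.reshape(420,560).astype(np.uint8))
for i in range(1,k):
    if st[i,4]<60: continue
    q=W[(l==i).ravel()];z=np.percentile(q[:,2],95);t=q[q[:,2]>z-4]
    print(ce[i].round(),st[i,4],"z",z.round(1),"mid",((t.min(0)+t.max(0))/2).round(1),"mean",t.mean(0).round(1),"ext",np.ptp(t,axis=0).round(1))
E
```

```text
t: 1.8
eef_pos: [460.1, 148.3, 233.6]
tcp_rot: [3.141, -0.0, 0.399]
ft_force: [0.9, 0.0, 0.3]
opening: 0.004
[460.05036926 148.32782537 233.56331096] [ 3.14139846e+00 -4.10151026e-04  3.98772846e-01] 0.0037655642826679254 [0.88203757 0.02239209 0.29519161]
[[  -0.     -0.97   -0.25   69.8 ]
 [   1.     -0.     -0.      0.64]
 [   0.     -0.25    0.97 -152.77]
 [   0.      0.      0.      1.  ]]
[300. 121.] 1115 z 100.8 mid [536.4 159.6  99.3] mean [536.5 159.7  99.5] ext [31.  30.3  4.4]
[387. 138.] 3245 z 127.7 mid [552.6  83.7 126.6] mean [552.5  84.3 127.3] ext [19.  19.   5.5]
[144. 124.] 957 z 113.4 mid [483.1 279.4 111.9] mean [483.4 279.1 112.4] ext [18.6 19.1  4.8]
[481. 168.] 858 z 104.2 mid [562.5  -3.1 102.9] mean [562.4  -2.3 103.1] ext [18.6 19.   5. ]
[281. 209.] 749 z 118.5 mid [461.4 144.6 117.3] mean [461.6 144.8 117.5] ext [18.  18.4  5.1]
[365. 227.] 694 z 104.2 mid [474.2  67.3 103.1] mean [474.5  67.9 103.2] ext [18.8 18.   5.6]
[441. 250.] 724 z 114.5 mid [481.1  -7.5 113.1] mean [481.2  -6.9 113.5] ext [13.1 12.7  5.2]
```

View pics/w1.png

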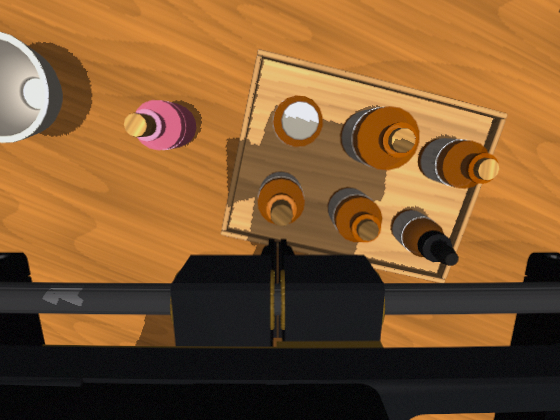

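The wrist view shows the cork at (281,212). It measures (461.5,144.7,117) and is 18 mm across, which agrees with the other two views. I'll correct y by about 3.7 mm and go down to about 17 mm above it.

```bash
python3 -m pendant '[[[0,0,0.0037,0.01,0],[0,0,0.0037,0.025,0],[0,0,0.0037,0.04,0],[0,0,0.0037,0.055,0],[0,0,0.0037,0.065,0],[0,0,0.0037,0.075,0],[0,0,0.0037,0.08,0],[0,0,0.0037,0.08,0]]]'
python3 - <<'E'
from cell import env
import cv2
s=env.state();print(s["eef_pos"],s["ft_force"])
a=env.read_camera("wrist")["image"][150:300,200:360]
b=env.read_camera("scene")["image"][130:260,260:400]
cv2.imwrite("pics/n1.png",cv2.hconcat([cv2.resize(x,(400,400),interpolation=cv2.INTER_CUBIC) for x in(a,b)]))
E
```

```text
t: 2.65
eef_pos: [461.7, 142.5, 152.9]
tcp_rot: [-3.141, 0.001, 0.398]
ft_force: [0.4, -0.1, 0.3]
opening: 0.003
[461.70533791 142.52345456 152.90366049] [ 0.43407152 -0.14520852  0.30600551]
```

View pics/n1.png

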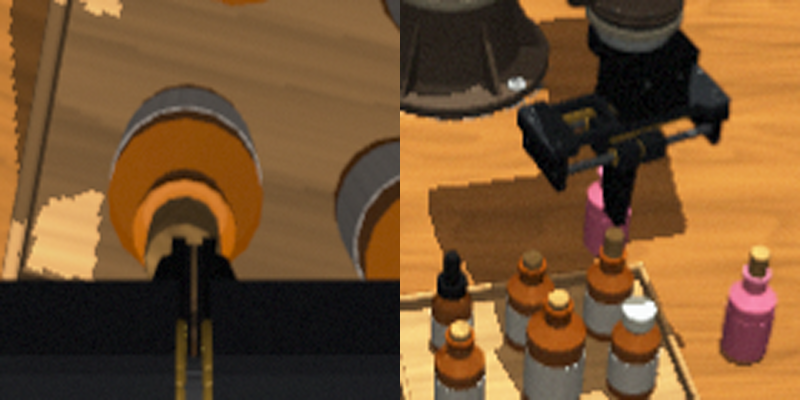

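The fingertips sit above the cork, about 2 mm off sideways (finger at col 195, cork at about 187 in the left crop). I'll correct that and approach to contact.

```bash
python3 -m pendant '[[[0,0.0007,-0.0021,0.003,0],[0,0.0007,-0.0021,0.007,0],[0,0.0007,-0.0021,0.01,0],[0,0.0007,-0.0021,0.013,0],[0,0.0007,-0.0021,0.015,0],[0,0.0007,-0.0021,0.0165,0],[0,0.0007,-0.0021,0.018,0],[0,0.0007,-0.0021,0.019,0]]]'
```

```text
t: 3.55
eef_pos: [461.7, 145.0, 134.5]
tcp_rot: [3.141, -0.0, 0.399]
ft_force: [0.1, -0.1, 3.2]
opening: 0.004
```

```bash
python3 -m pendant '[[[0,0,0,0.0005,0],[0,0,0,0.001,0],[0,0,0,0.0015,0],[0,0,0,0.002,0],[0,0,0,0.0025,0],[0,0,0,0.003,0],[0,0,0,0.0035,0],[0,0,0,0.004,0]]]'
```

```text
t: 4.35
eef_pos: [461.7, 145.0, 130.4]
tcp_rot: [3.141, -0.0, 0.399]
ft_force: [-0.3, -0.6, 3.8]
opening: 0.003
```

The cork is sliding at about 4 N, as expected. I'll continue.

```bash
python3 -m pendant '[[[0,0,0,0.0007,0],[0,0,0,0.0014,0],[0,0,0,0.0021,0],[0,0,0,0.0028,0],[0,0,0,0.0035,0],[0,0,0,0.004,0],[0,0,0,0.0045,0],[0,0,0,0.005,0]]]'
```

```text
t: 5.15
eef_pos: [461.7, 145.0, 125.4]
tcp_rot: [3.141, -0.0, 0.399]
ft_force: [-0.3, -0.1, 3.7]
opening: 0.003
```

```bash
python3 -m pendant '[[[0,0,0,0.0003,0],[0,0,0,0.0006,0],[0,0,0,0.0009,0],[0,0,0,0.0012,0],[0,0,0,0.0015,0],[0,0,0,0.0018,0],[0,0,0,0.0021,0],[0,0,0,0.0024,0]]]'
```

```text
t: 5.95
eef_pos: [461.6, 145.0, 123.0]
tcp_rot: [3.141, -0.0, 0.399]
ft_force: [-0.5, 0.2, 3.6]
opening: 0.004
```

```bash
python3 -m pendant '[[[0,0,0,0.0002,0],[0,0,0,0.0004,0],[0,0,0,0.0006,0],[0,0,0,0.0008,0],[0,0,0,0.001,0],[0,0,0,0.001,0],[0,0,0,0.001,0],[0,0,0,0.001,0]]]'
```

```text
t: 6.75
eef_pos: [461.6, 145.0, 122.0]
tcp_rot: [3.141, -0.0, 0.399]
ft_force: [-0.2, 0.2, 3.2]
opening: 0.006
```

```bash
python3 -m pendant '[[[0,0,0,0.0001,0],[0,0,0,0.0002,0],[0,0,0,0.0003,0],[0,0,0,0.0004,0],[0,0,0,0.0005,0],[0,0,0,0.0006,0],[0,0,0,0.0006,0],[0,0,0,0.0006,0]]]'
```

```text
t: 7.55
eef_pos: [461.6, 145.0, 121.4]
tcp_rot: [3.141, -0.0, 0.399]
ft_force: [0.7, -0.1, 4.5]
opening: 0.004
```

```bash
python3 -m pendant '[[[0,0,0,0.0001,0],[0,0,0,0.0002,0],[0,0,0,0.0003,0],[0,0,0,0.0004,0],[0,0,0,0.0005,0],[0,0,0,0.0005,0],[0,0,0,0.0005,0],[0,0,0,0.0005,0]]]'
```

```text
t: 8.35
eef_pos: [461.7, 145.0, 121.1]
tcp_rot: [3.141, -0.0, 0.399]
ft_force: [-0.3, 0.1, 6.7]
opening: 0.006
```

The force is rising right where the stop should be (tip at about 102 mm). One small extra step will confirm it.

```bash
python3 -m pendant '[[[0,0,0,0.0001,0],[0,0,0,0.0002,0],[0,0,0,0.0003,0],[0,0,0,0.0003,0],[0,0,0,0.0003,0],[0,0,0,0.0003,0],[0,0,0,0.0003,0],[0,0,0,0.0003,0]]]'
```

```text
t: 9.15
eef_pos: [461.7, 145.0, 121.0]
tcp_rot: [3.141, -0.0, 0.399]
ft_force: [-1.1, -0.2, 10.1]
opening: 0.001
```

It hit the hard stop: the force went up to 10 N while the TCP moved only 0.1 mm. Now I'll retract straight up.

```bash
python3 -m pendant '[[[0,0,0,-0.002,0],[0,0,0,-0.008,0],[0,0,0,-0.02,0],[0,0,0,-0.04,0],[0,0,0,-0.065,0],[0,0,0,-0.09,0],[0,0,0,-0.11,0],[0,0,0,-0.12,0]]]'
python3 -m pendant '[[[0,0,0,-0.01,0],[0,0,0,-0.01,0],[0,0,0,-0.01,0],[0,0,0,-0.01,0],[0,0,0,-0.01,0],[0,0,0,-0.01,0],[0,0,0,-0.01,0],[0,0,0,-0.01,0]]]'
python3 - <<'E'
from cell import env
import cv2,numpy as np
from h import world
c=env.read_camera("scene");x0,x1,y0,y1=245,395,170,285
v,u=np.mgrid[y0:y1,x0:x1];uv=np.c_[u.ravel(),v.ravel()];r=c["range_z"][uv[:,1],uv[:,0]]
P=world(c,uv,r);P[r==0]=0;X=P.reshape(*v.shape,3)
k,l,st,ce=cv2.connectedComponentsWithStats(((X[...,2]>75)&(X[...,2]<150)).astype(np.uint8))
for i in range(1,k):
    if st[i,4]>5:
        q=X[l==i];z=np.percentile(q[:,2],97);print((ce[i]+[x0,y0]).round(),z.round(),q[q[:,2]>z-5].mean(0).round())
cv2.imwrite("pics/end.png",cv2.resize(c["image"][y0:y1,x0:x1],(600,460),interpolation=cv2.INTER_CUBIC))
E
```

```text
t: 9.95
eef_pos: [461.8, 145.1, 242.3]
tcp_rot: [3.141, -0.002, 0.399]
ft_force: [0.2, 0.5, -0.8]
opening: 0.004
t: 10.75
eef_pos: [461.6, 145.0, 250.5]
tcp_rot: [3.142, 0.0, 0.399]
ft_force: [0.3, 0.5, -0.4]
opening: 0.007
[334. 184.] 114.0 [334. 157. 112.]
[334. 214.] 106.0 [460. 143. 104.]
[278. 220.] 115.0 [482.  -9. 114.]
[306. 218.] 105.0 [473.  66. 103.]
[384. 217.] 114.0 [482. 276. 112.]
[314. 237.] 129.0 [552.  83. 128.]
[343. 233.] 102.0 [536. 159.  99.]
[281. 241.] 105.0 [562.  -4. 103.]
```

View pics/end.png

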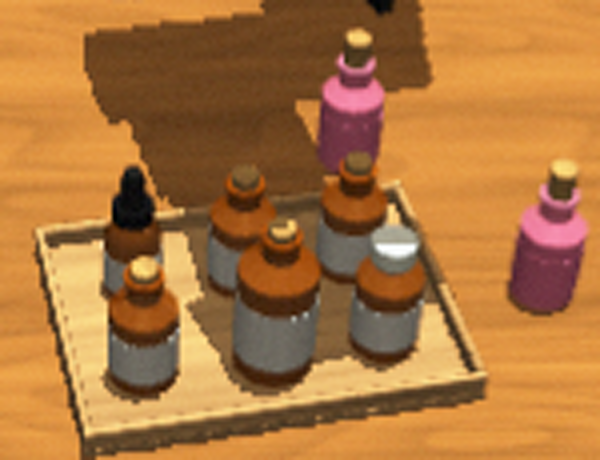

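The cork, at crop pixel (357,162), now shows no more than its neighbours. The bottle is upright in its place and nothing else has moved.

```bash
python3 -c "
from cell import env
print(env.job_done())"
```

```text
the job is handed in; nothing more can be done
None
```

I pressed the high cork home with the shut fingertips and handed the job in at about 11 s; no verdict is reported.

- **Bottle:** it was the amber one in the tray at about (461, 145) mm. Its cork top stood at about 116 mm, against about 102 mm on the two other small corked bottles.
- **Pressing:** the cork slid down at about 4 N. The force then rose to 10 N with almost no further travel, with the fingertips at about 102 mm, which is where the stop should be.
- **Last checks:** the scene camera read the cork top at 106 mm, and 105 mm on the other two. All bottles in the tray and both pink ones were within about 1 mm of where they started. The hand ended with the TCP at 250 mm, about 148 mm above the cork, and no contact force.
- **Disagreements:** the camera reads heights about 2–3 mm high, but equally for all the corks. One approach step ended about 2 mm off sideways, and I corrected it before contact.
- **Not re-measured:** the mortar, spoon and pill jar. The hand stayed well above them or away from them throughout.

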